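# Re-zero a coffee grinder and set it five clicks open

### The arm

A 6-joint arm with a two-finger parallel gripper is mounted at the origin on a cart in front of the work surface, level with it; the furniture and walls round the work are solid. World frame = base frame: x ahead of the robot, y to its left, z up, the work surface at z = 0. Lengths are in m, angles in rad, forces in N, time in s.
With the tool pointing down it reaches from about 0.425 to 0.95 m from the base axis. Payload 3.5 kg.
Tool frame: the origin (TCP) lies at the very end of the fingers, on their centre line; the grasp point (between the pads) lies 19 mm behind it; z points along the fingers, y is the line along which they close (so a half turn about z gives the same grasp; the last joint's range is limited). The gripper opens to 85 mm and grips with 20 to 120 N. Pads are 22 mm wide; open, the fingers measure 114 mm over their backs; the gripper's body (76 mm by 85 mm) begins 54 mm behind the grasp point. The pads swing forward as they close: fully open they stand 13 mm farther back than shut.
Start: joints at [1.091, 0.286, 1.577, -0, 1.279, -0.15], TCP at [0.219, 0.639, 0.231] pointing down, gripper open.
Joint ranges: [-2.77, 2.77], [-0.9, 2.22], [0.21, 2.48], [-1.53, 4.67], [0.24, 2.81], [-2.84, 2.84]. Speed limits (rad/s): [2.79, 2.79, 3.14, 3.14, 3.14, 3.14].

### API

Orientations are given as a unit quaternion [x, y, z, w].
In Python, from plant import ctrl gives the robot as it stands.
- The arm moves only by the tool carry_out, never from a script. Its argument "deltas" is one flat list of numbers, 6 for each row, row after row: the shift along the tool's x, y, z in m, then the turn, a rotation vector about the tool's x, y, z in rad. A call has 1 to 5 rows; each row is the pose to reach, as a shift and turn from the pose commanded when the call began, along the tool's axes at that moment; what a row does not reach only later rows make up. A row lasts 1/8 s, in which the tool goes at most 62.5 mm and 10.7 degrees, less where a joint would pass 70% of its speed; a pose out of reach is approached as far as the arm can. A call with a gripper value outside its range is refused whole. "grip" is the opening in per cent of the stroke, from 0 (shut) to 100 (fully open), set as the call begins (left out, the last holds). The fingers move at their own pace and stop on an object; "grip_force" is the grip in N (left out, the last holds). Time passes only in rows, so rows that repeat a pose let the fingers close. It gives the time, the measured TCP pose, the force, the opening and the grip force at its end, in the units of the state.
- ctrl.get_state(): the state, without advancing time (a new reading comes with each control period).
- ctrl.read_camera(name): name is "side" or "top" or "wrist"; returns (picture, depth): 384x512x3 uint8, red, green, blue; 384x512 float32, m along the optical axis (not along the pixel's ray), 0 where there is no reading.
- ctrl.camera_model(name): a dict with "intrinsics" (3x3 intrinsics, pixels), "extrinsics" (4x4, takes a point from world to camera coordinates); the wrist camera has in their place "hand_eye" (4x4, takes a point from camera to tool coordinates, whose origin is the TCP and whose axes are the flange's). Camera axes: x right, y down, z forward; pixel columns grow to the right and rows downward; lengths in m; the calibration is good to about 2 mm. A picture is of the moment at which its call begins: read the wrist's pose just before it. camera_model takes no time and is no camera call.
- ctrl.sign_off(): hands the job in; it is judged then, once.
Trained networks look in the newest picture that a camera, given by its name, has taken for a name from the list of things; names that differ only in an ending like _2 or _b are one class to them, and where a whole thing is asked for, a point or a joint stands for the part that bears it (a point fixed in the world has none). Each returns a list of dicts, best first, with "score" (0 to 1); they miss things now and then, are a little off and sometimes report something else, mostly with a low value. They report only what shows in the picture. A call takes as long as a camera call. They do not tell look-alikes from the thing itself.
- ctrl.find_in(camera, query): "uv" ([column, row] in pixels, amid what is visible of it).
The state is a dict: "time": time; "qpos": joint angles; "dq": joint speeds; "joint_efforts": joint torques, N m; "eef_pos": TCP position; "tcp_rot": TCP orientation; "contact_force": force on the tool from outside, world axes, zero at the start; "wrist_torque": the same for the moment, N m; "opening": opening from 0.0 (shut) to 1.0 (fully open); "finger_force": force on a finger pad.
Only numpy, scipy, OpenCV 4.12 (cv2) and the standard library are available. Lean on these libraries where they do the work, as an engineer would, in place of code of your own. Each camera call takes 0.05 s, during which the arm holds its last target. There are 200 camera calls.

### The job

Re-zero the coffee grinder: turn the knurled dial on its top clockwise, click by click, until the burrs just touch and it firmly resists, without forcing it further. Then turn it back anticlockwise exactly five clicks and put the loose black cap over the dial, down on the grinder's top. Leave the jars and the mug where they stand.

Things in the scene. Friction and masses are not known exactly. Their poses are not given: they have to be found in the camera images.
- grinder: compact burr coffee grinder, fixed to the counter: black square base 104 x 100 x 77 mm with a grey grounds bin in its front (-x side), above it a round black housing and a flat steel deck of 94 mm diameter whose top is 140 mm above the counter. Origin: centre of its underside, z up
- dial_axis (a point): point fixed to the grinder on the dial's upright axis, 13 mm above the deck: mid-height of the adjusting dial, a plain knurled dark steel disc without marks, 58 mm across, 1 to 24 mm above the deck. Grasp it across the rim from above, fingertips just over the deck. It only turns: clockwise seen from above closes, anticlockwise opens. It starts two to four clicks open and opens 14 at most
- dial_top (a point): point fixed to the grinder on the dial's axis at its top, 24 mm above the deck. Feel of the dial: a click every 20 degrees, held by a sprung plunger; about 0.2 N m moves it out of a click, fading to none half way, then it pulls itself on into the next with up to 0.15 N m. Let go between clicks it drops into the nearer one
- burr_face (a point): underside of the movable burr, hidden in the housing. In the grinder's frame its z is 100.00 mm when the burrs touch, and 0.05 mm more for each click open: far less than the noise of this reading. The burrs touch on a click; beyond it the dial resists ever more (0.4 N m at 0.1 rad, 0.8 at 0.25 rad) and springs back to that click when let go; past 0.25 rad the burrs jam
- cap: loose black round cap, about 90 g, 72 mm outer diameter, 33 mm high, hollow and open below (inner diameter 66 mm, 30 mm deep), with a steel knob on top. Origin: centre of its lower rim, z up. It stands rim down on the counter; seated, it covers the dial and its rim lies on the grinder's deck, origin 140 mm above the counter
- cap_knob (a point): on the cap's axis 46 mm above its rim: middle of the upright steel knob of 23 mm diameter, which spans 33 to 58 mm above the rim
- coffee: glass coffee jar with black lid, 72 mm across, 84 mm high; origin: centre of its underside
- mug: white mug, 92 mm across, 127 mm with its handle, 95 mm high; origin: centre of its underside's outline
- spice_jar: spice jar with green lid, 46 mm across, 106 mm high, the nearest of three alike; origin: centre of its underside
Mind the look-alikes: they are no part of the job. Leave any blue or brown look-alike of the cap alone.

How it is judged:
On the way, in this order (a step that is already met when the one before it is completed fails the run):
1. the dial is turned clockwise until the burrs touch (z of burr_face in the frame of grinder below 0.100012 m), for 0.2 s.
2. the dial is turned back to five clicks open (z of burr_face in the frame of grinder between 0.100232 and 0.100268 m), for 0.3 s.
3. the cap sits over the dial on the grinder's deck (horizontal distance between cap and dial_axis below 0.006 m and z of cap in the frame of grinder between 0.1375 and 0.1425 m), for 0.2 s.
At the end, for the whole second after the job is handed in: the dial rests on the fifth click from the touching point (burr 0.25 mm open, within 0.018 mm, about a third of a click); the cap sits upright (within 3.5 degrees) over the dial, its rim on the deck within 2.5 mm and centred within 6 mm, released and at rest (all of step 2 and all of step 3 and angle between cap's own z axis and vertical below 0.06 rad and linear speed of cap below 0.02 m/s).
It fails at once if the burrs are jammed: the dial is forced more than about 0.25 rad past the point where they touch (z of burr_face in the frame of grinder below 0.099964 m).
It fails at once if the coffee jar, the mug or the spice jar is moved by more than 25 mm or tipped by more than 0.35 rad (distance of any of coffee, mug, spice_jar from where it was at the start of the episode above 0.025 m or angle between any of coffee, mug, spice_jar's own z axis and vertical above 0.35 rad).
It also fails if it takes over 72 s, if anything falls off the work surface, if the arm or the gripper's body presses on something with over 40 N, if the wrist force passes 120 N, or if a joint passes its speed limit or range.

## Working session

There is one attempt and no reset: what is moved stays moved. The work goes in short steps, Python scripts to look and compute and a tool call to move; the robot and the scene stay as the last step left them, time stands still between calls to the robot, and variables do not carry over. Pictures are saved under pics/ and viewed, at most 10 in all, crops included, and the job is handed in when it is done.

Besides the shell and the picture viewer there is one more tool, called after "Emit:" as name(argument=value, ...) on one line, values as JSON. carry_out: Moves the arm, as the interface text tells. Its arguments: {"type":"object","properties":{"deltas":{"type":"array"},"grip":{"type":"number"},"grip_force":{"type":"number"}},"required":["deltas"]}

```bash
ls; mkdir -p pics
cat > h.py <<'E'
import numpy as np, cv2
from plant import ctrl
from scipy.spatial.transform import Rotation as R
def world(name,uv,depth=None,z=None,st=None):
    m=ctrl.camera_model(name);K=np.array(m["intrinsics"])
    if name=="wrist":
        T=np.eye(4);T[:3,:3]=R.from_quat(st["tcp_rot"]).as_matrix();T[:3,3]=st["eef_pos"];C=T@np.array(m["hand_eye"])
    else: C=np.linalg.inv(np.array(m["extrinsics"]))
    uv=np.atleast_2d(uv).astype(float)
    r=np.c_[(uv-[K[0,2],K[1,2]])/[K[0,0],K[1,1]],np.ones(len(uv))]
    if depth is not None: return (r*np.reshape(depth,(-1,1)))@C[:3,:3].T+C[:3,3]
    d=r@C[:3,:3].T; s=(z-C[2,3])/d[:,2]; return d*s[:,None]+C[:3,3]
def save(p,n): cv2.imwrite("pics/"+n,cv2.cvtColor(p,cv2.COLOR_RGB2BGR))
E
python3 - <<'E'
from h import *
s=ctrl.get_state();print(s)
P=[]
for c in ("top","side"):
    p,d=ctrl.read_camera(c);P.append(p)
    for q in ("dial_top","cap_knob","coffee","mug","spice_jar","grinder"):
        for r in ctrl.find_in(c,q)[:4]:
            u,v=map(int,r["uv"]);z=np.median(d[max(v-2,0):v+3,max(u-2,0):u+3]);print(c,q,round(r["score"],2),u,v,world(c,[u,v],z).round(3))
save(cv2.resize(np.hstack(P),(800,300),interpolation=cv2.INTER_AREA) if 0 else np.vstack([P[0]]),"top.png");save(P[1],"side.png")
E
```

```text
pics
{'time': 0.0, 'qpos': array([ 1.09099822e+00,  2.87148040e-01,  1.57817819e+00, -3.71579285e-05,
        1.27861166e+00, -1.49968057e-01]), 'dq': array([ 0.00188145, -0.00037256,  0.00087212,  0.0010824 , -0.00201754,
        0.00082773]), 'joint_efforts': array([ 5.04927866e-04, -4.05981231e+01, -2.92624104e+01, -1.49302391e-04,
        5.91028162e-03,  1.15403836e-05]), 'eef_pos': array([0.21827181, 0.63803598, 0.22995829]), 'tcp_rot': array([ 1.64163096e-01,  9.86432513e-01, -1.12047160e-03, -3.46255226e-04]), 'contact_force': array([-0.78919386, -0.00862562,  0.15182647]), 'wrist_torque': array([-0.02503272, -0.00695289, -0.03381585]), 'finger_force': 0.0, 'opening': 0.9945567532423991}
top dial_top 0.87 228 192 [[0.547 0.011 0.163]]
top dial_top 0.27 314 232 [[ 0.448 -0.222  0.056]]
top cap_knob 0.97 358 228 [[ 0.462 -0.35   0.035]]
top cap_knob 0.79 313 230 [[ 0.453 -0.223  0.034]]
top cap_knob 0.78 320 191 [[ 0.563 -0.238  0.052]]
top cap_knob 0.6 272 242 [[ 0.418 -0.106  0.056]]
top coffee 0.77 191 131 [[0.716 0.124 0.085]]
top mug 0.94 152 233 [[0.431 0.24  0.012]]
top spice_jar 0.87 280 133 [[ 0.712 -0.119  0.106]]
top grinder 0.65 230 191 [[0.55  0.006 0.163]]
side dial_top 0.89 252 227 [[0.521 0.036 0.14 ]]
side cap_knob 0.91 315 229 [[ 0.417 -0.105  0.037]]
side cap_knob 0.66 298 166 [[ 0.577 -0.236  0.038]]
side cap_knob 0.58 234 306 [[0.452 0.191 0.01 ]]
side coffee 0.76 177 220 [[0.702 0.13  0.086]]
side mug 0.85 233 307 [[0.452 0.194 0.009]]
side grinder 0.78 250 226 [[0.527 0.037 0.141]]
```

View pics/top.png

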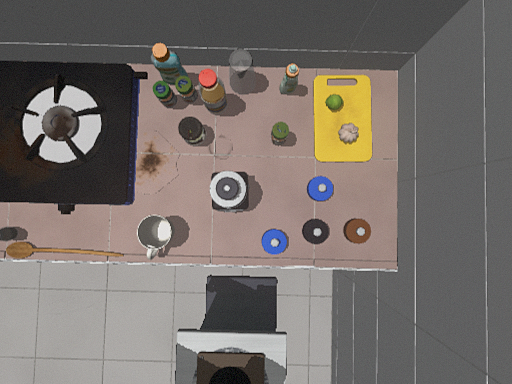

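View pics/side.png

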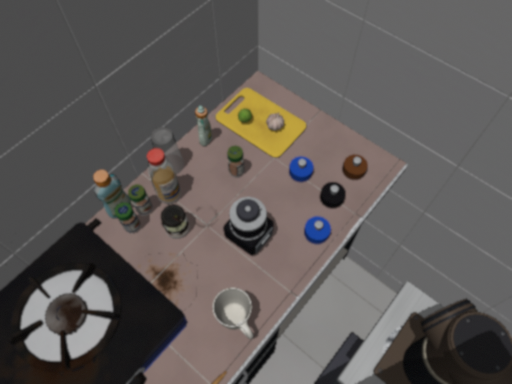

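Top view: the dial is the dark disc at (228,188). The cap look-alikes are blue (274,242), blue (320,188), brown (357,231) and black (315,231). Only the black one at (315,231) fits the description "loose black cap". I'll confirm it with a wrist crop before reaching for it.

Run:
```python
from h import *
s=ctrl.get_state();p,d=ctrl.read_camera("top")
v,u=np.mgrid[0:384,0:512];W=world("top",np.c_[u.ravel(),v.ravel()],d.ravel()).reshape(384,512,3)
m=(np.hypot(W[...,0]-.547,W[...,1]-.008)<.07)
z=W[m][:,2];print(np.histogram(z,bins=np.arange(0,.2,.01)))
for a,b in((.13,.15),(.155,.175)):
    q=W[m&(W[...,2]>a)&(W[...,2]<b)];print(len(q),q.mean(0),q.min(0),q.max(0),(q.min(0)+q.max(0))/2)
Rt=R.from_quat(s["tcp_rot"]);print(Rt.as_matrix().round(3))
t=np.array([.5,.008,.33]);print("tool delta",Rt.inv().apply(t-s["eef_pos"]))
print(ctrl.camera_model("wrist"))
```

```text
(array([261,   0,   4,   3,   3,  30,  70, 219,  37,  11,   5,   1,   1,
       312, 312,  21, 397,   0,   0]), array([0.  , 0.01, 0.02, 0.03, 0.04, 0.05, 0.06, 0.07, 0.08, 0.09, 0.1 ,
       0.11, 0.12, 0.13, 0.14, 0.15, 0.16, 0.17, 0.18, 0.19]))
624 [0.5548039  0.0135586  0.14007999] [ 0.51005115 -0.03043369  0.13277384] [0.60272945 0.06000502 0.14811633] [0.5563903  0.01478566 0.14044508]
416 [0.5558198  0.0144588  0.16349394] [ 0.5272693  -0.0135029   0.15555576] [0.58505717 0.04414107 0.1688811 ] [0.55616324 0.01531908 0.16221843]
[[-0.946  0.324  0.   ]
 [ 0.324  0.946  0.   ]
 [ 0.     0.    -1.   ]]
tool delta [-0.47050491 -0.50548669 -0.09867349]
{'intrinsics': array([[333.27801661,   0.        , 255.69648226],
       [  0.        , 333.27801661, 184.7591781 ],
       [  0.        ,   0.        ,   1.        ]]), 'hand_eye': array([[-5.79276013e-04, -9.66227653e-01, -2.57689321e-01,
         6.57384885e-02],
       [ 9.99999251e-01, -8.37553622e-04,  8.92516192e-04,
         2.77512757e-04],
       [-1.07820245e-03, -2.57688611e-01,  9.66227415e-01,
        -1.41950937e-01],
       [ 0.00000000e+00,  0.00000000e+00,  0.00000000e+00,
         1.00000000e+00]])}
```

Emit:
carry_out(deltas=[-0.0434, -0.04, -0.0083, 0, 0, 0, -0.0868, -0.08, -0.0167, 0, 0, 0, -0.1302, -0.12, -0.025, 0, 0, 0, -0.1736, -0.16, -0.033, 0, 0, 0, -0.217, -0.2, -0.0417, 0, 0, 0])

```text
time: 1.38
eef_pos: [0.3597, 0.3774, 0.2735]
tcp_rot: [0.164, 0.986, 0.0, 0.0]
contact_force: [0.6, 0.5, -0.5]
opening: 0.993
finger_force: 0.0
```

Emit:
carry_out(deltas=[-0.0434, -0.04, -0.0083, 0, 0, 0, -0.0868, -0.08, -0.0167, 0, 0, 0, -0.1302, -0.12, -0.025, 0, 0, 0, -0.1736, -0.16, -0.033, 0, 0, 0, -0.217, -0.2, -0.0417, 0, 0, 0])

```text
time: 2.0
eef_pos: [0.5002, 0.1178, 0.3154]
tcp_rot: [0.164, 0.986, 0.0, 0.001]
contact_force: [0.6, 0.2, 0.3]
opening: 1.0
finger_force: 0.0
```

Emit:
carry_out(deltas=[-0.0434, -0.04, -0.0083, 0, 0, 0, -0.0868, -0.08, -0.0167, 0, 0, 0, -0.0868, -0.08, -0.0167, 0, 0, 0, -0.0868, -0.08, -0.0167, 0, 0, 0])

```text
time: 2.5
eef_pos: [0.5556, 0.016, 0.3311]
tcp_rot: [0.164, 0.986, 0.0, -0.0]
contact_force: [-0.6, -0.2, -0.8]
opening: 0.999
finger_force: 0.0
```

```bash
cat > dial.py <<'E'
from h import *
s=ctrl.get_state();p,d=ctrl.read_camera("wrist");save(p,"w1.png")
print(s["qpos"].round(3),s["eef_pos"],s["wrist_torque"],[ (r["uv"],r["score"]) for r in ctrl.find_in("wrist","dial_top")])
v,u=np.mgrid[0:384,0:512];W=world("wrist",np.c_[u.ravel(),v.ravel()],d.ravel(),st=s).reshape(384,512,3)
m=(np.hypot(W[...,0]-.556,W[...,1]-.0145)<.065)&(d>0)
for a,b in((.13,.15),(.155,.175)):
    k=m&(W[...,2]>a)&(W[...,2]<b);q=W[k];print(len(q),np.median(q[:,2]))
    c=max(cv2.findContours(k.astype(np.uint8),0,2)[0],key=cv2.contourArea)[:,0]
    e=world("wrist",c,z=np.median(q[:,2]),st=s)[:,:2].astype(np.float32);print(cv2.fitEllipse(e),cv2.minEnclosingCircle(e))
E
python3 dial.py
```

```text
[-0.154 -0.038  1.753  0.     1.428 -1.395] [0.5555778  0.01597587 0.33114845] [-0.02354843 -0.04120228  0.0357304 ] [([252.8, 155.9], 0.68)]
3629 0.1391479225662161
((0.5554635524749756, 0.014429270289838314), (0.0920766294002533, 0.09248372167348862), 59.33039474487305) ((0.555408239364624, 0.014460825361311436), 0.04687539115548134)
2766 0.16286093588072703
((0.5551537275314331, 0.014589633792638779), (0.05603358522057533, 0.05624190345406532), 144.88868713378906) ((0.5551645755767822, 0.014514793641865253), 0.029290929436683655)
```

Emit:
carry_out(deltas=[0, -0.0015, 0.05, 0, 0, 0.125, 0, -0.0015, 0.1, 0, 0, 0.25, 0, -0.0015, 0.15, 0, 0, 0.375, 0, -0.0015, 0.177, 0, 0, 0.5, 0, -0.0015, 0.187, 0, 0, 0.5])

```text
time: 3.22
eef_pos: [0.5536, 0.016, 0.1423]
tcp_rot: [0.401, 0.916, -0.0, -0.002]
contact_force: [0.1, 0.2, 1.2]
opening: 1.0
finger_force: 0.0
```

Emit:
carry_out(deltas=[0, 0, 0, 0, 0, 0, 0, 0, 0, 0, 0, 0, 0, 0, 0, 0, 0, 0, 0, 0, 0, 0, 0, 0], grip=50, grip_force=40)

```text
time: 3.72
eef_pos: [0.5559, 0.0145, 0.1466]
tcp_rot: [0.403, 0.915, 0.0, 0.001]
contact_force: [-3.6, 1.0, 6.3]
opening: 0.661
finger_force: 44.0
```

```bash
cat > st.py <<'E'
from h import *
s=ctrl.get_state();m=R.from_quat(s["tcp_rot"]).as_matrix()
print("yaw",np.degrees(np.arctan2(m[1,0],m[0,0])).round(2),s["eef_pos"].round(4),"F",s["contact_force"].round(2),"M",s["wrist_torque"].round(3),"q6",s["qpos"][5].round(3),"tau6",s["joint_efforts"][5].round(3),s["opening"],s["finger_force"],s["time"])
E
python3 st.py
```

```text
yaw 132.49 [0.5559 0.0145 0.1466] F [-3.63  1.01  6.31] M [ 0.073  0.699 -0.013] q6 -0.898 tau6 0.012 0.6610845488350358 43.96871030330658 3.725
```

Emit:
carry_out(deltas=[0, 0, -0.003, 0, 0, 0, 0, 0, -0.003, 0, 0, 0])

```text
time: 3.98
eef_pos: [0.5558, 0.0145, 0.1468]
tcp_rot: [0.403, 0.915, 0.001, 0.001]
contact_force: [4.5, -0.2, -5.9]
opening: 0.657
finger_force: 45.5
```

Emit:
carry_out(deltas=[0, 0, 0, 0, 0, 0.06, 0, 0, 0, 0, 0, 0.12, 0, 0, 0, 0, 0, 0.12])

```text
time: 4.35
eef_pos: [0.5559, 0.0146, 0.1468]
tcp_rot: [0.457, 0.889, 0.001, 0.001]
contact_force: [4.9, 0.8, -7.9]
opening: 0.656
finger_force: 45.5
```

```bash
python3 st.py
```

```text
yaw 125.61 [0.5559 0.0146 0.1468] F [ 4.91  0.75 -7.88] M [ 0.197 -0.844  0.075] q6 -0.779 tau6 0.144 0.6563245369176599 45.46500384807587 4.35
```

Emit:
carry_out(deltas=[0, 0, 0, 0, 0, 0.115, 0, 0, 0, 0, 0, 0.229, 0, 0, 0, 0, 0, 0.229])

```text
time: 4.72
eef_pos: [0.5562, 0.0147, 0.1468]
tcp_rot: [0.556, 0.831, 0.001, 0.001]
contact_force: [6.1, 1.7, -9.5]
opening: 0.661
finger_force: 45.4
```

```bash
python3 st.py
```

```text
yaw 112.45 [0.5562 0.0147 0.1468] F [ 6.06  1.72 -9.46] M [ 0.194 -0.949 -0.084] q6 -0.549 tau6 0.064 0.6611581729847343 45.35004258155823 4.725
```

Emit:
carry_out(deltas=[0, 0, 0, 0, 0, 0.06, 0, 0, 0, 0, 0, 0.12, 0, 0, 0, 0, 0, 0.12])

```text
time: 5.1
eef_pos: [0.5563, 0.0148, 0.1469]
tcp_rot: [0.605, 0.797, 0.001, 0.001]
contact_force: [6.7, 2.6, -8.4]
opening: 0.662
finger_force: 45.3
```

```bash
python3 st.py
```

```text
yaw 105.61 [0.5563 0.0148 0.1469] F [ 6.67  2.62 -8.37] M [ 0.242 -1.046  0.008] q6 -0.43 tau6 0.098 0.6619942573605735 45.324667096138 5.1
```

Emit:
carry_out(deltas=[0, 0, 0, 0, 0, 0.08])

```text
time: 5.22
eef_pos: [0.5564, 0.0148, 0.1468]
tcp_rot: [0.637, 0.771, 0.001, 0.001]
contact_force: [6.9, 1.2, -9.2]
opening: 0.659
finger_force: 45.3
```

```bash
python3 st.py
```

```text
yaw 100.92 [0.5564 0.0148 0.1468] F [ 6.86  1.19 -9.25] M [ 0.31  -1.108  0.049] q6 -0.348 tau6 -0.384 0.6594150128015205 45.30147850513458 5.225
```

Emit:
carry_out(deltas=[0, 0, 0, 0, 0, 0.08])

```text
time: 5.35
eef_pos: [0.5565, 0.0148, 0.1468]
tcp_rot: [0.667, 0.745, 0.002, 0.001]
contact_force: [7.6, 1.3, -10.1]
opening: 0.656
finger_force: 45.3
```

```bash
python3 st.py
```

```text
yaw 96.28 [0.5565 0.0148 0.1468] F [  7.6    1.33 -10.1 ] M [ 0.268 -1.132 -0.111] q6 -0.267 tau6 -0.408 0.6558859787522627 45.28455197811127 5.35
```

Emit:
carry_out(deltas=[0, 0, 0, 0, 0, 0.07, 0, 0, 0, 0, 0, 0.07])

```text
time: 5.6
eef_pos: [0.5566, 0.0148, 0.1468]
tcp_rot: [0.692, 0.722, 0.002, 0.001]
contact_force: [7.4, 2.0, -9.9]
opening: 0.658
finger_force: 45.3
```

```bash
python3 st.py
```

```text
yaw 92.4 [0.5566 0.0148 0.1468] F [ 7.41  1.98 -9.89] M [ 0.307 -1.202 -0.08 ] q6 -0.199 tau6 0.027 0.6576276192268756 45.28239548206329 5.6
```

Emit:
carry_out(deltas=[0, 0, 0, 0, 0, 0.05, 0, 0, 0, 0, 0, 0.05])

```text
time: 5.85
eef_pos: [0.5567, 0.0149, 0.1468]
tcp_rot: [0.71, 0.705, 0.002, 0.001]
contact_force: [7.8, 2.2, -8.7]
opening: 0.661
finger_force: 45.3
```

```bash
python3 st.py
```

```text
yaw 89.6 [0.5567 0.0149 0.1468] F [ 7.76  2.25 -8.75] M [ 0.349 -1.237  0.208] q6 -0.15 tau6 0.214 0.6605455492352418 45.26382565498352 5.85
```

Emit:
carry_out(deltas=[0, 0, 0, 0, 0, 0.05, 0, 0, 0, 0, 0, 0.05])

```text
time: 6.1
eef_pos: [0.5567, 0.0149, 0.1468]
tcp_rot: [0.727, 0.686, 0.002, 0.001]
contact_force: [7.8, 1.9, -9.8]
opening: 0.661
finger_force: 45.3
```

```bash
python3 st.py
```

```text
yaw 86.7 [0.5567 0.0149 0.1468] F [ 7.82  1.85 -9.81] M [ 0.289 -1.21   0.032] q6 -0.1 tau6 0.098 0.6606947311137784 45.2506148815155 6.1
```

Emit:
carry_out(deltas=[0, 0, 0, 0, 0, 0.08, 0, 0, 0, 0, 0, 0.16, 0, 0, 0, 0, 0, 0.248, 0, 0, 0, 0, 0, 0.248])

```text
time: 6.6
eef_pos: [0.557, 0.0148, 0.1468]
tcp_rot: [0.807, 0.591, 0.002, 0.001]
contact_force: [8.9, 2.9, -10.8]
opening: 0.656
finger_force: 45.2
```

```bash
python3 st.py
```

```text
yaw 72.45 [0.557  0.0148 0.1468] F [  8.86   2.89 -10.83] M [ 0.344 -1.396 -0.012] q6 0.149 tau6 0.038 0.6563733693054896 45.20215630531311 6.6
```

Emit:
carry_out(deltas=[0, 0, 0, 0, 0, 0.05, 0, 0, 0, 0, 0, 0.05])

```text
time: 6.85
eef_pos: [0.5571, 0.0148, 0.1469]
tcp_rot: [0.821, 0.571, 0.003, 0.001]
contact_force: [8.7, 2.0, -11.3]
opening: 0.654
finger_force: 45.2
```

```bash
python3 st.py
```

```text
yaw 69.69 [0.5571 0.0148 0.1469] F [  8.68   1.97 -11.26] M [ 0.363 -1.43   0.258] q6 0.197 tau6 0.324 0.6544714244716802 45.189605355262756 6.85
```

Emit:
carry_out(deltas=[0, 0, 0, 0, 0, 0.05, 0, 0, 0, 0, 0, 0.05])

```text
time: 7.1
eef_pos: [0.5572, 0.0148, 0.1469]
tcp_rot: [0.835, 0.551, 0.003, 0.001]
contact_force: [9.8, 2.0, -10.3]
opening: 0.658
finger_force: 45.2
```

```bash
python3 st.py
```

```text
yaw 66.84 [0.5572 0.0148 0.1469] F [  9.77   2.   -10.26] M [ 0.375 -1.479  0.389] q6 0.247 tau6 0.415 0.6584628139716637 45.16210377216339 7.1
```

Emit:
carry_out(deltas=[0, 0, 0, 0, 0, -0.05, 0, 0, 0, 0, 0, -0.099, 0, 0, 0, 0, 0, -0.099])

```text
time: 7.48
eef_pos: [0.557, 0.0148, 0.1468]
tcp_rot: [0.807, 0.591, 0.002, 0.001]
contact_force: [9.3, 1.3, -10.7]
opening: 0.656
finger_force: 45.2
```

```bash
python3 st.py
```

```text
yaw 72.45 [0.557  0.0148 0.1468] F [  9.3    1.3  -10.73] M [ 0.325 -1.416  0.06 ] q6 0.149 tau6 -0.007 0.6560764110240762 45.206539034843445 7.475
```

Emit:
carry_out(deltas=[0, 0, 0, 0, 0, -0.06, 0, 0, 0, 0, 0, -0.06])

```text
time: 7.72
eef_pos: [0.557, 0.0147, 0.1469]
tcp_rot: [0.789, 0.615, 0.002, 0.001]
contact_force: [8.8, 0.7, -10.2]
opening: 0.658
finger_force: 45.2
```

```bash
python3 st.py
```

```text
yaw 75.84 [0.557  0.0147 0.1469] F [  8.81   0.72 -10.19] M [ 0.324 -1.329 -0.149] q6 0.089 tau6 -0.199 0.6576322609838123 45.20281791687012 7.725
```

Emit:
carry_out(deltas=[0, 0, 0, 0, 0, -0.145, 0, 0, 0, 0, 0, -0.289, 0, 0, 0, 0, 0, -0.289])

```text
time: 8.1
eef_pos: [0.5566, 0.0148, 0.1468]
tcp_rot: [0.692, 0.722, 0.002, 0.001]
contact_force: [7.5, 2.6, -9.9]
opening: 0.661
finger_force: 45.3
```

```bash
python3 st.py
```

```text
yaw 92.48 [0.5566 0.0148 0.1468] F [ 7.54  2.64 -9.92] M [ 0.313 -1.19   0.081] q6 -0.201 tau6 -0.072 0.6607393766941446 45.28688728809357 8.1
```

Emit:
carry_out(deltas=[0, 0, 0, 0, 0, -0.06, 0, 0, 0, 0, 0, -0.06])

```text
time: 8.35
eef_pos: [0.5565, 0.0148, 0.1468]
tcp_rot: [0.67, 0.742, 0.002, 0.001]
contact_force: [7.0, 2.6, -9.2]
opening: 0.661
finger_force: 45.3
```

```bash
python3 st.py
```

```text
yaw 95.84 [0.5565 0.0148 0.1468] F [ 7.02  2.59 -9.15] M [ 0.274 -1.161 -0.133] q6 -0.26 tau6 -0.169 0.6613188542861307 45.296979546546936 8.35
```

Emit:
carry_out(deltas=[0, 0, 0, 0, 0, -0.145, 0, 0, 0, 0, 0, -0.289, 0, 0, 0, 0, 0, -0.46, 0, 0, 0, 0, 0, -0.638, 0, 0, 0, 0, 0, -0.638])

```text
time: 8.98
eef_pos: [0.5558, 0.0145, 0.1468]
tcp_rot: [0.403, 0.915, 0.0, 0.001]
contact_force: [6.6, 0.3, -8.3]
opening: 0.658
finger_force: 45.4
```

```bash
python3 st.py
```

```text
yaw 132.41 [0.5558 0.0145 0.1468] F [ 6.61  0.32 -8.34] M [ 0.155 -0.821  0.036] q6 -0.897 tau6 -0.12 0.6579984872138537 45.393630266189575 8.975
```

Emit:
carry_out(deltas=[0, 0, 0, 0, 0, -0.175, 0, 0, 0, 0, 0, -0.349, 0, 0, 0, 0, 0, -0.52, 0, 0, 0, 0, 0, -0.699, 0, 0, 0, 0, 0, -0.699])

```text
time: 9.6
eef_pos: [0.5554, 0.0137, 0.1468]
tcp_rot: [0.067, 0.998, -0.001, 0.0]
contact_force: [4.8, -1.8, -9.0]
opening: 0.655
finger_force: 45.3
```

```bash
python3 st.py
```

```text
yaw 172.32 [0.5554 0.0137 0.1468] F [ 4.8  -1.79 -9.03] M [-0.431 -0.721  0.028] q6 -1.593 tau6 -0.143 0.654958848751892 45.34804165363312 9.6
```

Emit:
carry_out(deltas=[0, 0, 0, 0, 0, -0.05, 0, 0, 0, 0, 0, -0.05])

```text
time: 9.85
eef_pos: [0.5554, 0.0136, 0.1468]
tcp_rot: [0.043, 0.999, -0.001, 0.0]
contact_force: [4.2, -2.4, -8.3]
opening: 0.658
finger_force: 45.3
```

```bash
python3 st.py
```

```text
yaw 175.07 [0.5554 0.0136 0.1468] F [ 4.21 -2.38 -8.27] M [-0.514 -0.767 -0.18 ] q6 -1.642 tau6 -0.211 0.6581881833519385 45.33866286277771 9.85
```

Emit:
carry_out(deltas=[0, 0, 0, 0, 0, 0.1, 0, 0, 0, 0, 0, 0.1])

```text
time: 10.1
eef_pos: [0.5554, 0.0139, 0.1468]
tcp_rot: [0.092, 0.996, -0.001, 0.0]
contact_force: [5.3, -2.2, -9.1]
opening: 0.658
finger_force: 45.3
```

```bash
python3 st.py
```

```text
yaw 169.4 [0.5554 0.0139 0.1468] F [ 5.32 -2.23 -9.1 ] M [-0.413 -0.779  0.195] q6 -1.542 tau6 0.265 0.657587014449561 45.30202925205231 10.1
```

Emit:
carry_out(deltas=[0, 0, 0, 0, 0, -0.05, 0, 0, 0, 0, 0, -0.05])

```text
time: 10.35
eef_pos: [0.5554, 0.0137, 0.1468]
tcp_rot: [0.067, 0.998, -0.001, 0.0]
contact_force: [4.6, -2.2, -9.1]
opening: 0.659
finger_force: 45.3
```

Emit:
carry_out(deltas=[0, 0, 0, 0, 0, 0, 0, 0, 0, 0, 0, 0, 0, 0, 0, 0, 0, 0], grip=100)

```text
time: 10.72
eef_pos: [0.5557, 0.0145, 0.1485]
tcp_rot: [0.066, 0.998, 0.0, 0.0]
contact_force: [-0.4, -0.5, 0.4]
opening: 1.002
finger_force: 0.0
```

Emit:
carry_out(deltas=[0, 0, -0.03, 0, 0, 0, 0, 0, -0.06, 0, 0, 0, 0, 0, -0.12, 0, 0, 0, 0.012, -0.05, -0.13, 0, 0, 0, 0.027, -0.106, -0.13, 0, 0, 0])

```text
time: 11.35
eef_pos: [0.5152, -0.0878, 0.2805]
tcp_rot: [0.065, 0.998, -0.001, 0.002]
contact_force: [0.4, -0.1, -0.0]
opening: 1.001
finger_force: 0.0
```

Emit:
carry_out(deltas=[0.012, -0.05, 0, 0, 0, 0, 0.024, -0.1, 0.0, 0, 0, 0, 0.036, -0.14, 0, 0, 0, 0, 0.036, -0.14, 0, 0, 0, 0])

```text
time: 11.85
eef_pos: [0.4596, -0.2232, 0.278]
tcp_rot: [0.068, 0.998, -0.0, 0.0]
contact_force: [-0.0, -0.7, 0.5]
opening: 1.003
finger_force: 0.0
```

```bash
cat > cap.py <<'E'
from h import *
s=ctrl.get_state();p,d=ctrl.read_camera("wrist");save(p,"w2.png");print(s["qpos"].round(3),s["eef_pos"],s["tcp_rot"].round(3))
for r in ctrl.find_in("wrist","cap_knob"):
    u,v=map(int,r["uv"]);print(r,p[v,u],world("wrist",[u,v],d[v,u],st=s).round(4))
v,u=np.mgrid[0:384,0:512];W=world("wrist",np.c_[u.ravel(),v.ravel()],d.ravel(),st=s).reshape(384,512,3)
for a,b in((.025,.045),(.05,.07)):
    k=(d>0)&(W[...,2]>a)&(W[...,2]<b)
    n,_,st,_=cv2.connectedComponentsWithStats(k.astype(np.uint8));L=_ if 0 else cv2.connectedComponents(k.astype(np.uint8))[1]
    for i in range(1,n):
        if st[i,4]<60: continue
        q=W[L==i];z=np.median(q[:,2]);c=np.argwhere(L==i)[:,::-1].astype(np.float32)
        cc=cv2.findContours((L==i).astype(np.uint8),0,2)[0][0][:,0]
        e=world("wrist",cc,z=z,st=s)[:,:2].astype(np.float32)
        (x,y),r=cv2.minEnclosingCircle(e);print(a,c.mean(0).round(),z.round(4),round(x,4),round(y,4),"r",round(r,4),np.median(p[L==i],0))
E
python3 cap.py
```

```text
[-0.651 -0.116  1.921 -0.     1.336 -2.085] [ 0.4596412  -0.22318479  0.27796757] [ 0.068  0.998 -0.     0.   ]
{'uv': [245.4, 145.4], 'score': 0.95} [164 166 167] [[ 0.4445 -0.2322  0.0579]]
{'uv': [346.3, 100.3], 'score': 0.84} [175 179 178] [[ 0.412  -0.1198  0.0573]]
{'uv': [148.7, 157.0], 'score': 0.71} [47 45 43] [[ 0.4451 -0.3453  0.0418]]
{'uv': [251.3, 238.4], 'score': 0.68} [44 48 55] [[ 0.5614 -0.2424  0.0406]]
0.025 [ 35. 160.] 0.0348 0.4402 -0.4795 r 0.1526 [83. 83. 83.]
0.025 [344. 101.] 0.0323 0.4153 -0.1147 r 0.0362 [ 36.  89. 186.]
0.025 [246. 143.] 0.0322 0.4473 -0.2318 r 0.0358 [29. 28. 31.]
0.025 [148. 161.] 0.032 0.4523 -0.351 r 0.0368 [52. 29. 11.]
0.025 [430. 191.] 0.0347 0.5536 0.0088 r 0.0675 [7. 7. 8.]
0.025 [252. 240.] 0.0321 0.5697 -0.2431 r 0.0367 [ 16.  71. 169.]
0.025 [351. 321.] 0.0349 0.7113 -0.1249 r 0.024 [66. 65. 61.]
0.025 [468. 376.] 0.0341 0.8142 0.0333 r 0.0154 [61. 49. 28.]
0.05 [ 29. 190.] 0.0598 0.4659 -0.4794 r 0.124 [83. 83. 82.]
0.05 [351. 103.] 0.0568 0.4157 -0.1148 r 0.0119 [151. 154. 155.]
0.05 [246. 147.] 0.0567 0.4473 -0.2319 r 0.0115 [152. 156. 156.]
0.05 [140. 166.] 0.0564 0.4519 -0.3507 r 0.0122 [83. 85. 85.]
0.05 [449. 191.] 0.0611 0.5531 0.0081 r 0.0676 [10.  9. 10.]
0.05 [251. 250.] 0.0566 0.5692 -0.2433 r 0.0125 [150. 153. 153.]
0.05 [350. 334.] 0.0575 0.7051 -0.1301 r 0.0188 [37. 38. 39.]
```

View pics/w2.png

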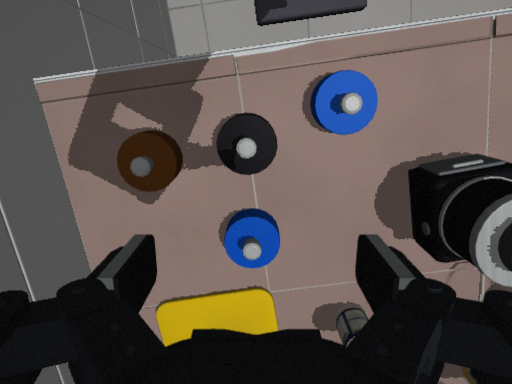

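Black cap at (246,143) with its steel knob at (246,147), next to brown (148,161), blue (344,101) and blue (252,240). I'll confirm it in an enlarged crop.

```bash
python3 -c "
import cv2;i=cv2.imread('pics/w2.png')[90:200,160:330];cv2.imwrite('pics/crop.png',cv2.resize(i,None,fx=3,fy=3,interpolation=2))"
```

```text
(no output)
```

View pics/crop.png

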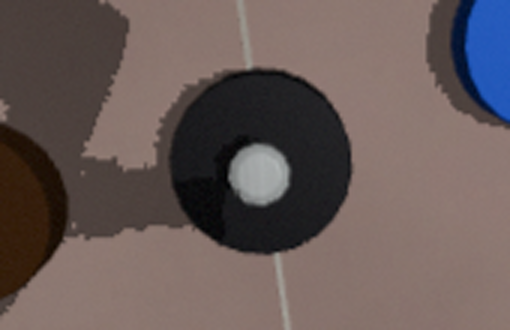

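The crop shows a plain black cap with a steel knob, about (246,147) in the full picture, so this is the right one.

Emit:
carry_out(deltas=[0.011, -0.0103, 0.06, 0, 0, 0, 0.011, -0.0103, 0.12, 0, 0, 0, 0.011, -0.0103, 0.18, 0, 0, 0, 0.011, -0.0103, 0.225, 0, 0, 0, 0.011, -0.0103, 0.241, 0, 0, 0], grip=65)

```text
time: 12.58
eef_pos: [0.4472, -0.2273, 0.0336]
tcp_rot: [0.065, 0.998, 0.002, -0.002]
contact_force: [0.4, 0.3, 0.2]
opening: 0.648
finger_force: 0.0
```

Emit:
carry_out(deltas=[0, 0, 0, 0, 0, 0, 0, 0, 0, 0, 0, 0, 0, 0, 0, 0, 0, 0, 0, 0, 0, 0, 0, 0, 0, 0, 0, 0, 0, 0], grip=5, grip_force=40)

```text
time: 13.2
eef_pos: [0.45, -0.231, 0.0388]
tcp_rot: [0.066, 0.998, -0.001, 0.002]
contact_force: [0.7, 1.3, 5.9]
opening: 0.251
finger_force: 39.9
```

```bash
python3 st.py
```

```text
yaw 172.43 [ 0.45   -0.231   0.0388] F [0.68 1.29 5.91] M [ 0.257 -0.081  0.069] q6 -2.115 tau6 0.02 0.2509445311973471 39.85779941082001 13.2
```

Emit:
carry_out(deltas=[0, 0, -0.02, 0, 0, 0, 0, 0, -0.08, 0, 0, 0, 0, 0, -0.14, 0, 0, 0, 0, 0, -0.2, 0, 0, 0, 0, 0, -0.212, 0, 0, 0])

```text
time: 13.82
eef_pos: [0.45, -0.2315, 0.2544]
tcp_rot: [0.066, 0.998, -0.003, 0.004]
contact_force: [0.7, -0.2, -1.1]
opening: 0.254
finger_force: 39.4
```

Emit:
carry_out(deltas=[0, 0, 0, 0, 0, 0])

```text
time: 13.95
eef_pos: [0.4483, -0.23, 0.2489]
tcp_rot: [0.066, 0.998, -0.0, 0.001]
contact_force: [0.3, 0.0, -2.2]
opening: 0.251
finger_force: 39.4
```

```bash
python3 st.py
cat > hand.py <<'E'
from h import *
s=ctrl.get_state();p,d=ctrl.read_camera("wrist");save(p,"w3.png")
v,u=np.mgrid[0:384,0:512];W=world("wrist",np.c_[u.ravel(),v.ravel()],d.ravel(),st=s)
T=R.from_quat(s["tcp_rot"]).inv().apply(W-s["eef_pos"]).reshape(384,512,3)
m=(d>0)&(np.hypot(T[...,0],T[...,1])<.05)&(T[...,2]>-.005)&(T[...,2]<.02)&(p.max(2)<90)
L=cv2.connectedComponentsWithStats(m.astype(np.uint8));i=1+np.argmax(L[2][1:,4]);k=L[1]==i
q=T[k];z=np.median(q[:,2]);print(len(q),"plane z",z,"fit",np.linalg.lstsq(np.c_[q[:,:2],np.ones(len(q))],q[:,2],rcond=None)[0])
print(cv2.minEnclosingCircle(q[:,:2].astype(np.float32)),q.min(0),q.max(0))
E
python3 hand.py
```

```text
yaw 172.44 [ 0.4483 -0.23    0.2489] F [ 0.28  0.05 -2.23] M [-0.001  0.004  0.001] q6 -2.115 tau6 0.0 0.25054380700379847 39.355151653289795 13.95
8806 plane z 0.006491762817471042 fit [ 0.0672563  -0.00242345  0.00546799]
((0.0020224160980433226, 0.0008429447188973427), 0.0359271764755249) [-0.01135638 -0.03461355 -0.00498016] [0.03757598 0.03551795 0.01999793]
```

View pics/w3.png

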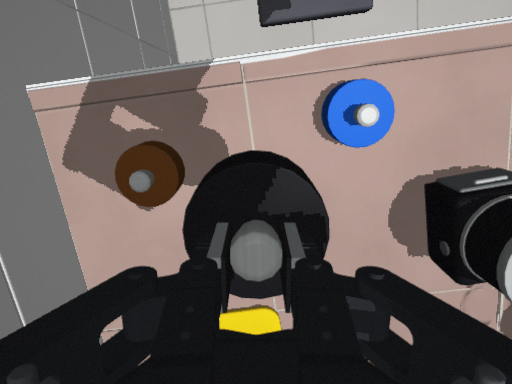

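Emit:
carry_out(deltas=[-0.01, 0.035, 0, 0, 0, 0, -0.028, 0.095, 0, 0, 0, 0, -0.046, 0.155, 0, 0, 0, 0, -0.064, 0.215, 0, 0, 0, 0, -0.0758, 0.2556, 0, 0, 0, 0])

```text
time: 14.62
eef_pos: [0.5561, 0.0162, 0.2447]
tcp_rot: [0.065, 0.998, 0.0, -0.003]
contact_force: [0.5, -0.5, -0.8]
opening: 0.25
finger_force: 39.5
```

Emit:
carry_out(deltas=[0, 0, 0.01, 0, 0, 0, 0, 0, 0.02, 0, 0, 0, 0, 0, 0.02, 0, 0, 0])

```text
time: 15.0
eef_pos: [0.5554, 0.0125, 0.2255]
tcp_rot: [0.067, 0.998, 0.0, -0.003]
contact_force: [-0.6, -0.8, -1.2]
opening: 0.249
finger_force: 39.6
```

```bash
python3 st.py; sed -i 's/<.02)&(p/<.013)\&(p/; s/w3/w4/' hand.py; python3 hand.py
```

```text
yaw 172.35 [0.5554 0.0125 0.2255] F [-0.61 -0.79 -1.22] M [0.023 0.008 0.017] q6 -1.597 tau6 -0.002 0.24857676996299755 39.57405209541321 15.0
8568 plane z 0.00648789358593109 fit [ 0.02935636 -0.00175819  0.00590894]
((0.0022574912291020155, 0.0006188154802657664), 0.03565113991498947) [-0.01154329 -0.03458018 -0.00497474] [0.03744363 0.03547947 0.0129553 ]
```

Emit:
carry_out(deltas=[-0.0019, 0.0013, 0.008, 0, 0, 0, -0.0019, 0.0013, 0.016, 0, 0, 0, -0.0019, 0.0013, 0.016, 0, 0, 0, -0.0019, 0.0013, 0.016, 0, 0, 0])

```text
time: 15.55
eef_pos: [0.5592, 0.0145, 0.2125]
tcp_rot: [0.066, 0.998, -0.0, 0.0]
contact_force: [-0.3, 0.3, -1.1]
opening: 0.255
finger_force: 39.6
```

```bash
python3 st.py
```

```text
yaw 172.44 [0.5592 0.0145 0.2125] F [-0.29  0.31 -1.05] M [-0.017  0.034  0.019] q6 -1.594 tau6 -0.0 0.2551780168305299 39.57336187362671 15.55
```

Emit:
carry_out(deltas=[0.0017, -0.0011, 0, 0, 0, 0, 0.0017, -0.0011, 0.007, 0, 0, 0, 0.0017, -0.0011, 0.014, 0, 0, 0, 0.0017, -0.0011, 0.021, 0, 0, 0, 0.0017, -0.0011, 0.021, 0, 0, 0])

```text
time: 16.18
eef_pos: [0.5566, 0.0138, 0.1902]
tcp_rot: [0.066, 0.998, 0.0, -0.001]
contact_force: [0.2, -0.2, -0.5]
opening: 0.252
finger_force: 39.6
```

```bash
python3 st.py
```

```text
yaw 172.45 [0.5566 0.0138 0.1902] F [ 0.16 -0.24 -0.54] M [-0.008  0.013 -0.035] q6 -1.597 tau6 -0.0 0.2519467066759769 39.573349356651306 16.175
```

Emit:
carry_out(deltas=[0, 0, 0.004, 0, 0, 0, 0, 0, 0.008, 0, 0, 0, 0, 0, 0.011, 0, 0, 0, 0, 0, 0.011, 0, 0, 0])

```text
time: 16.68
eef_pos: [0.5571, 0.0137, 0.1801]
tcp_rot: [0.066, 0.998, 0.0, -0.0]
contact_force: [-0.1, 0.1, -1.8]
opening: 0.252
finger_force: 39.6
```

```bash
python3 st.py
```

```text
yaw 172.45 [0.5571 0.0137 0.1801] F [-0.05  0.11 -1.82] M [-0.014  0.01  -0.021] q6 -1.597 tau6 -0.0 0.25243818208857943 39.57382142543793 16.675
```

Less than 1 mm left. I'll lower until there is light contact, release, rise and look.

Emit:
carry_out(deltas=[0, 0, 0.0015, 0, 0, 0, 0, 0, 0.0015, 0, 0, 0])

```text
time: 16.92
eef_pos: [0.5573, 0.0136, 0.179]
tcp_rot: [0.066, 0.998, -0.0, 0.0]
contact_force: [0.3, -0.6, -1.3]
opening: 0.249
finger_force: 39.6
```

Emit:
carry_out(deltas=[0, 0, 0, 0, 0, 0, 0, 0, 0, 0, 0, 0, 0, 0, 0, 0, 0, 0], grip=75)

```text
time: 17.3
eef_pos: [0.5575, 0.0136, 0.1792]
tcp_rot: [0.066, 0.998, -0.0, 0.0]
contact_force: [0.7, 0.9, -0.0]
opening: 0.749
finger_force: 0.0
```

Emit:
carry_out(deltas=[0, 0, -0.03, 0, 0, 0, 0, 0, -0.09, 0, 0, 0, 0, 0, -0.15, 0, 0, 0, 0, 0, -0.15, 0, 0, 0, 0, 0, -0.15, 0, 0, 0])

```text
time: 17.92
eef_pos: [0.5571, 0.0137, 0.3287]
tcp_rot: [0.066, 0.998, -0.0, -0.0]
contact_force: [-0.0, 0.0, -0.9]
opening: 0.75
finger_force: 0.0
```

```bash
cat > fin.py <<'E'
from h import *
s=ctrl.get_state();p,d=ctrl.read_camera("wrist");save(p,"w5.png")
v,u=np.mgrid[0:384,0:512];W=world("wrist",np.c_[u.ravel(),v.ravel()],d.ravel(),st=s).reshape(384,512,3)
m=(np.hypot(W[...,0]-.556,W[...,1]-.0145)<.06)&(d>0)
for a,b in((.13,.15),(.165,.182),(.19,.21)):
    k=m&(W[...,2]>a)&(W[...,2]<b);q=W[k];z=np.median(q[:,2])
    c=max(cv2.findContours(k.astype(np.uint8),0,2)[0],key=cv2.contourArea)[:,0]
    print(len(q),z,cv2.minEnclosingCircle(world("wrist",c,z=z,st=s)[:,:2].astype(np.float32)))
E
python3 fin.py; python3 st.py
```

```text
1838 0.13914495671402966 ((0.5556272864341736, 0.014341338537633419), 0.0468524768948555)
4070 0.17225587556287195 ((0.5551377534866333, 0.014735682867467403), 0.03596324101090431)
552 0.19670990475882566 ((0.5547506213188171, 0.014398236759006977), 0.011653040535748005)
yaw 172.45 [0.5566 0.0138 0.3273] F [ 0.5  -0.06  0.14] M [-0.007  0.004 -0.016] q6 -1.597 tau6 -0.0 0.75273565859159 0.0 17.975
```

View pics/w5.png

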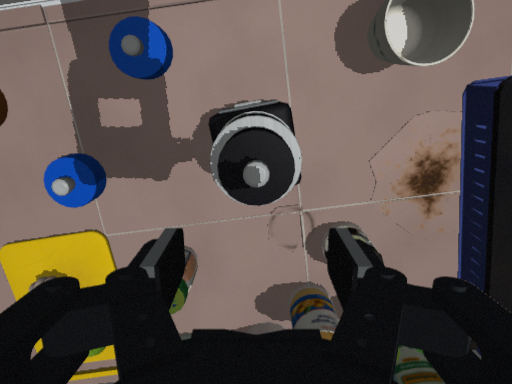

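The black cap, centred near (256,165), sits concentric on the deck. Its top is at 0.172–0.173 m, so the rim is seated.

```bash
python3 -c "
from plant import ctrl;print(ctrl.sign_off())"
```

```text
the job is handed in; nothing more can be done
None
```

The dial was turned clockwise three clicks to firm burr contact (about 0.39 N m at 0.1 rad past touch) and then back five clicks; the black cap sits centred and flat on the deck, and the job was handed in at about 18 s (no verdict shown).

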